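# Open the sliding-lid nozzle case

### The job

Open the wooden nozzle case: lift the lid's end with the hand hole so that the strip underneath comes over the stop lip, and slide the lid out along its grooves until it is off the case. Lay the lid flat on the table, right way up and clear of the case, without dropping it. Keep the case standing where it is, and do not push the ring cutters or the label roll about.

Things in the scene. Friction and masses are not known exactly. Their poses are not given: they have to be found in the camera images.
- nozzle_case: Long plain-wood box, 166 (x) x 82 (y) x 72 (z) mm, loose on rubber feet, 1.2 kg with the steel piping nozzles fixed in a row inside. Origin: centre of its underside, z up. The lid slides out towards its own -x, level on two ledges at z = 52 mm, in grooves 68 mm wide (walls to z = 66 mm). Pulled with the lid unlifted, or lifted hard, the whole case drags (6 to 15 N) or rises.
- stop_lip (a point): Middle of the top edge of the case's front wall, the steel-edged stop lip across the mouth: case x = -79 mm, z = 51 mm; the wall is 8 mm thick (case x).
- rail_end (a point): Between the front ends of the two darker top rails that hold the lid down (case x = -17 mm, back to +83 mm), at their underside, z = 66 mm; inner edges at y = +-27.5 mm, tops at z = 72 mm. They leave 7 mm of play over the lid, so the tongue's end can be tipped up about 15 mm before they stop it. Nothing is over the lid between here and the mouth.
- case_lid: Lid: plain-wood board 211 (x) x 64 (y) x 7 (z) mm, about 90 g; origin at the board's centre, z up, tongue with hand hole at -x. Shut, its axes agree with the case's and its origin is at case x = -34.5, z = 55.5 mm, with 2 mm play outward. It can be gripped across its 64 mm width where it sticks out. Flat on the table it rests on tail and catch strip, tilted 0.05 rad, origin 8 mm up.
- lid_hole (a point): Centre of the hand hole, half-way through the lid: 40 (lid x) x 44 (lid y) mm; outer bar 12 mm wide, side strips 10 mm. Shut, its inner edge is 5 mm outside the front wall, with free table 52 mm below the board. Closed fingers fit in; leaned about 30 degrees, tips towards the tongue's end, they hook under the outer bar. The bar must rise about 9 mm, tail staying down, for the strip to pass the lip.
- catch_strip (a point): Middle of the underside of the strip across under the lid, 10 (x) x 48 (y) x 7 (z) mm, at lid x = -33.5 mm. Shut, it sits 1 to 3 mm behind the stop lip and must rise 6 mm to pass. Pulled 22 mm out it is past the lip, and the lid can be let down level on its ledges again.
- lid_tail (a point): Middle of the lid's tail edge (lid x = +105.5 mm, no hole), half-way through the thickness. The lid rests level by itself up to about 50 mm out; at 90 mm out the tail is past the rails, at 155 mm off the case.
- cutter_big: Loose steel ring cutter, 70 mm across, 34 mm high; origin: centre of its underside. Leave alone.
- cutter_small: Loose steel ring cutter, 52 mm across, 34 mm high; origin: centre of its underside. Leave alone.
- label_roll: Loose roll of white labels, 69 mm across, 40 mm high; origin: centre of its underside. Leave alone.

How it is judged (in metres and radians):
On the way, in this order (a step that is already met when the one before it is completed fails the run):
1. the lid's catch strip is past the stop lip, outside the case, with the lid's tail still in the grooves (x of catch_strip in the frame of nozzle_case below -0.088 m and x of lid_tail in the frame of nozzle_case above -0 m), for 0.1 s.
2. the lid's tail has come out of the case's mouth (x of lid_tail in the frame of nozzle_case below -0.083 m), for 0.1 s.
At the end, for the whole second after the job is handed in: The lid lies at rest flat on the table (centre under 20 mm high, tilted less than 0.12 rad), right way up, not touching the case; the case stands upright within 50 mm of where it was (height (world z) of case_lid below 0.02 m and angle between case_lid's own z axis and vertical below 0.12 rad and linear speed of case_lid below 0.02 m/s and contact force between case_lid and nozzle_case below 0.05 N and angle between nozzle_case's own z axis and vertical below 0.05 rad and distance of nozzle_case from where it was at the start of the episode below 0.05 m).
It fails at once if the case is dragged more than 50 mm or tipped more than 0.25 rad (distance of nozzle_case from where it was at the start of the episode above 0.05 m or angle between nozzle_case's own z axis and vertical above 0.25 rad).
It fails at once if the lid is dropped (falls untouched faster than 0.7 m/s) (linear speed of case_lid above 0.7 m/s and contact force between the fingers and case_lid below 0.05 N).
It fails at once if a ring cutter or the label roll is pushed more than 30 mm (distance of any of cutter_big, cutter_small, label_roll from where it was at the start of the episode above 0.03 m).
It also fails if it takes over 53 s, if anything falls off the work surface, if the arm or the gripper's body presses on something with over 40 N, if the wrist force passes 120 N, or if a joint passes its speed limit or range.

### The arm

A 7-joint arm with a two-finger parallel gripper is mounted at the origin on a cart in front of the work surface, level with it; the furniture and walls round the work are solid. World frame = base frame: x ahead of the robot, y to its left, z up, the work surface at z = 0. Lengths are in mm, angles in rad, forces in N, time in s.
With the tool pointing down it reaches from about 400 to 850 mm from the base axis. Payload 4.4 kg.
Tool frame: the origin (TCP) lies midway between the tips of the shut fingers; the grasp point (between the pads) lies 19 mm behind it (env.grasp_offset is the distance from the TCP to the grasp point, in mm); z points along the fingers, x is the direction in which the jaws open and shut, and the axes are right-handed (so a half turn about z gives the same grasp; the last joint's range is limited). The gripper opens to 94 mm and grips with 3 to 60 N. Pads are 16 mm wide; open, the fingers measure 119 mm over their backs; the gripper's body (75 mm by 177 mm) begins 78 mm behind the grasp point.
Start: joints at [1.263, 0.628, 0.038, 1.517, -0.027, 0.996, -0.02], TCP at [155.671, -631.098, 205.478] pointing down, gripper open.
Joint ranges: [-3.06, 3.06], [-0.37, 2.12], [-1.25, 1.32], [0.18, 2.47], [-1.1, 4.24], [0.23, 1.98], [-2.94, 2.94]. Speed limits (rad/s): [2.57, 2.57, 3.14, 3.14, 3.14, 3.14, 3.14].

### API

Orientations are given as a rotation vector (axis times angle).
In Python, from workcell import env gives the robot as it stands. The module is installed in compiled form; this text tells all that it offers.
- The arm moves only by the tool carry_out, never from a script. Its arguments are lists of equal length, an entry for each row: "slide": the shift along the tool's x, y, z in m, a list of three; "angular": the turn, a rotation vector about the tool's x, y, z in degrees, a list of three. A call has 1 to 12 rows; each row shifts and turns the pose as measured when the row begins, along the tool's axes as they then stand; what a row does not reach is not made up. A row lasts 1/12 s, in which the tool goes at most 41.7 mm and 7.16 degrees, less where a joint would pass 70% of its speed; a pose out of reach is approached as far as the arm can. A call with a gripper value outside its range is refused whole. "jaw" is the closure in counts, from 0 (fully open) to 255 (shut), set as the call begins (left out, the last holds). The fingers move at their own pace and stop on an object; "newtons" is the grip in N (left out, the last holds). Time passes only in rows, so rows that do not move let the fingers close. It gives the time, the measured TCP pose, the force and the opening at its end, in the units of the state.
- env.observe(): the state, without advancing time (a new reading comes with each control period).
- env.snapshot(name): name is "scene" or "top" or "wrist"; returns (picture, depth): 400x640x3 uint8, red, green, blue; 400x640 float32, mm along the optical axis (not along the pixel's ray), 0 where there is no reading.
- env.get_calibration(name): a dict with "intrinsics" (3x3 intrinsics, pixels), "distortion" ([k1, k2, p1, p2, k3] as OpenCV has them; the pictures are not rectified), "origin" and "attitude" of the camera in the world. Camera axes: x right, y down, z forward; pixel columns grow to the right and rows downward; lengths in mm; the calibration is good to about 2 mm. A picture is of the moment at which its call begins: read the wrist's pose just before it. get_calibration takes no time and is no camera call; for the wrist camera it gives the pose at the moment of the call.
- env.sign_off(): hands the job in, once; it reports no verdict.
The state is a dict: "time": time; "joint_positions": joint angles; "joint_velocities": joint speeds; "joint_efforts": joint torques, N m; "position": TCP position; "eef_rot": TCP orientation; "ft_force": force on the tool from outside, world axes, zero at the start; "ft_torque": the same for the moment, N m; "width": finger opening in mm.
Only numpy, scipy, OpenCV 4.12 (cv2) and the standard library are available. Lean on these libraries where they do the work, as an engineer would, in place of code of your own. Each camera call takes 0.05 s, during which the arm holds its last target. There are 200 camera calls.

## Working session

There is one attempt and no reset: what is moved stays moved. The work goes in short steps, Python scripts to look and compute and a tool call to move; the robot and the scene stay as the last step left them, time stands still between calls to the robot, and variables do not carry over. Pictures are saved under pics/ and viewed, about 8 in all and at most 12, crops included, and the job is handed in when it is done.

Besides the shell and the picture viewer there is one more tool, called after "Call:" as name(argument=value, ...) on one line, values as JSON. carry_out: Moves the arm, as the interface text tells. Its arguments: {"type":"object","properties":{"slide":{"type":"array","items":{"type":"array","items":{"type":"number"}}},"angular":{"type":"array","items":{"type":"array","items":{"type":"number"}}},"jaw":{"type":"number"},"newtons":{"type":"number"}},"required":["slide","angular"]}

```bash
mkdir -p pics
cat > h.py <<'E'
from workcell import env
import numpy as np, cv2
from scipy.spatial.transform import Rotation as R
def cal(n):
    c=env.get_calibration(n); A=np.array(c["attitude"],float)
    if A.size==3: A=R.from_rotvec(A.ravel()).as_matrix()
    elif A.size==4: print("quat?",A)
    return np.array(c["intrinsics"]),np.array(c["distortion"]),np.array(c["origin"]),A
def save(n,f):
    p,d=env.snapshot(n); cv2.imwrite(f"pics/{f}.png",p[...,::-1]); np.save(f"pics/{f}.npy",d); return p,d
def px(n,uv,z=None,d=None,c=None):
    K,D,o,A=c or cal(n); uv=np.array(uv,float).reshape(-1,1,2)
    r=cv2.undistortPoints(uv,K,D)[:,0]; r=np.c_[r,np.ones(len(r))]
    if d is not None:
        s=np.array([np.median(d[int(v)-1:int(v)+2,int(u)-1:int(u)+2]) for u,v in uv[:,0]])
        return o+(r*s[:,None])@A.T
    w=r@A.T; return o+w*((z-o[2])/w[:,2])[:,None]
def st():
    s=env.observe(); Rm=R.from_rotvec(s["eef_rot"]).as_matrix()
    print("t",round(s["time"],2),"pos",np.round(s["position"],1),"w",s["width"],"F",np.round(s["ft_force"],1)); print(np.round(Rm,3)); return s,Rm
E
python3 - <<'E'
from h import *
st()
for n in("scene","top"):
    save(n,n+"0"); print(n,cal(n))
print(env.get_calibration("wrist")); print(env.grasp_offset)
E
```

```text
t 0.0 pos [ 155.5 -630.5  204.6] w 93.79710441421828 F [-0.8  1.3 -0.5]
[[ 0.239 -0.971 -0.   ]
 [-0.971 -0.239  0.002]
 [-0.002  0.    -1.   ]]
scene (array([[390.33497322,   0.        , 316.79056885],
       [  0.        , 390.33497322, 205.56597579],
       [  0.        ,   0.        ,   1.        ]]), array([0.0230328, 0.       , 0.       , 0.       , 0.       ]), array([-38.45049606, 672.24672664, 509.99707783]), array([[-0.69441487, -0.34185479,  0.63318504],
       [-0.71921711,  0.30199348, -0.62572093],
       [ 0.02268794, -0.88990743, -0.45557658]]))
top (array([[366.68512864,   0.        , 321.65620906],
       [  0.        , 366.68512864, 197.93675014],
       [  0.        ,   0.        ,   1.        ]]), array([0.01366527, 0.        , 0.        , 0.        , 0.        ]), array([ 373.28937298,   66.6177926 , 1127.12247144]), array([[-0.07596664, -0.97666687,  0.20087532],
       [-0.99709953,  0.07346928, -0.01986946],
       [ 0.00464768, -0.2018021 , -0.97941529]]))
{'intrinsics': array([[308.88190689,   0.        , 318.36278456],
       [  0.        , 308.88190689, 203.14672425],
       [  0.        ,   0.        ,   1.        ]]), 'distortion': array([-0.04733666,  0.        ,  0.        ,  0.        ,  0.        ]), 'origin': array([ 224.908419  , -614.49846705,  383.55973283]), 'attitude': array([ 2.3128604 , -1.81150315, -0.22767923])}
18.8
```

View pics/top0.png

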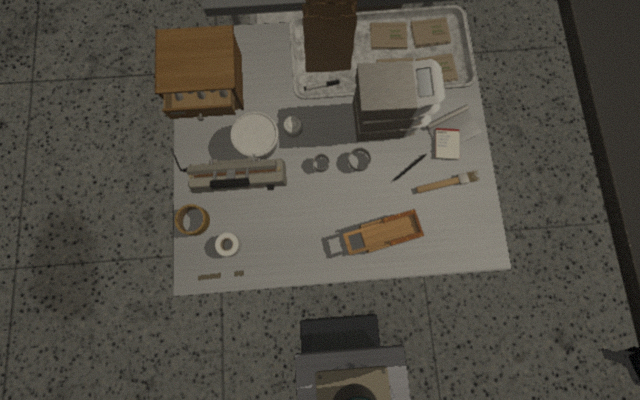

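View pics/scene0.png

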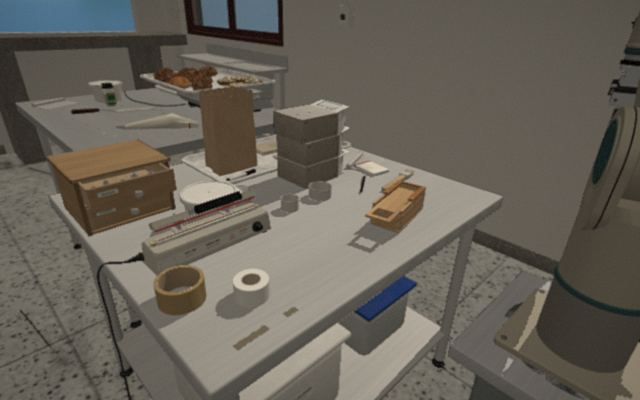

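The top view shows the case at about (383,233), with the tongue at image left (about 333,244). The label roll is at (227,244) and the cutters are at (321,163) and (359,158). Next I'll enlarge the case.

Run:
```python
import cv2
p=cv2.imread("pics/top0.png")[200:265,315:435]
p=cv2.convertScaleAbs(p,alpha=1.6)
cv2.imwrite("pics/crop0.png",cv2.resize(p,None,fx=6.6,fy=6.6,interpolation=cv2.INTER_CUBIC))
```

```text
(no output)
```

View pics/crop0.png

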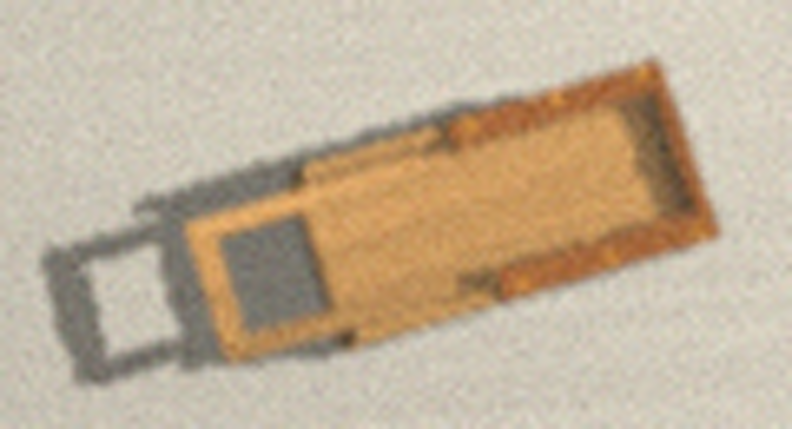

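Run:
```python
from h import *
f=lambda L:np.array(L)/6.6+[315,200]-0.42
T=px("top",f([(187,222),(232,360),(220,235),(245,332),(303,213),(330,315)]),z=59)
B=px("top",f([(655,62),(718,235)]),z=72)
Rr=px("top",f([(445,140),(500,298)]),z=72)
print(np.round(T,1),np.round(B,1),np.round(Rr,1))
d=np.load("pics/top0.npy"); print(np.round(px("top",f([(205,290),(400,220),(500,180)]),d=d),1))
# least squares fit of case pose (x,y,yaw) 
from scipy.optimize import least_squares
m=np.array([[-140,-32],[-140,32],[-128,-22],[-128,22],[-88,-22],[-88,22],[83,-41],[83,41],[-17,-41],[-17,41]])
w=np.r_[T,B,Rr][:,:2]
best=None
for flip in (1,-1):
    mm=m*[1,flip]
    r=least_squares(lambda q:(mm@np.array([[np.cos(q[2]),np.sin(q[2])],[-np.sin(q[2]),np.cos(q[2])]])+q[:2]-w).ravel(),[400,-50,-1.7])
    print(flip,r.x,r.cost,np.round(r.fun.reshape(-1,2),1))
print(px("top",[(227,244)],z=40),px("top",[(321,160),(359,155)],z=34))
```

```text
[[483.   -8.9  59. ]
 [421.4 -23.2  59. ]
 [476.1 -22.9  59. ]
 [433.  -30.   59. ]
 [483.1 -60.4  59. ]
 [437.6 -67.8  59. ]] [[ 536.7 -220.7   72. ]
 [ 458.6 -238.4   72. ]] [[ 509.  -124.3   72. ]
 [ 438.5 -140.5   72. ]]
[[ 456.8  -18.5    2. ]
 [ 476.8 -102.9   59. ]
 [ 490.9 -148.7   60.3]]
1 [ 479.58633377 -150.48154983   -1.3643164 ] 20542.11979692655 [[-63.4 -11.1]
 [ 60.8  16.3]
 [-44.3  -6.8]
 [ 41.9   9.3]
 [-43.   -8.4]
 [ 45.5   8. ]
 [-80.2 -19.4]
 [ 78.1  15.1]
 [-73.1 -18. ]
 [ 77.7  15.1]]
-1 [ 479.68629898 -150.46051864   -1.36255513] 55.04438101068643 [[-0.9  2. ]
 [-1.9  3.1]
 [-1.4  2.2]
 [-1.3  0.2]
 [-0.   0.6]
 [ 2.4 -1.1]
 [ 0.3 -2.5]
 [-1.9 -1.8]
 [ 7.2 -1.1]
 [-2.5 -1.8]]
[[479.10305308 332.96046166  40.        ]] [[717.73509333  37.32648411  34.        ]
 [725.10639138 -82.11408794  34.        ]]
```

Call:
carry_out(slide=[[-0.028,-0.027,0],[-0.028,-0.027,0],[-0.028,-0.027,0],[-0.028,-0.027,0],[-0.028,-0.027,0],[-0.028,-0.027,0],[-0.028,-0.027,0],[-0.028,-0.027,0],[-0.028,-0.027,0],[-0.028,-0.027,0],[-0.028,-0.027,0],[-0.028,-0.027,0]], angular=[[0,0,0],[0,0,0],[0,0,0],[0,0,0],[0,0,0],[0,0,0],[0,0,0],[0,0,0],[0,0,0],[0,0,0],[0,0,0],[0,0,0]], jaw=255, newtons=20)

```text
time: 1.1
position: [391.2, -217.5, 198.4]
eef_rot: [2.45, -1.958, -0.011]
ft_force: [0.4, -0.3, -0.0]
width: 17.6
```

Call:
carry_out(slide=[[0,0,0],[0,0,0],[0,0,0],[0,0,0],[0,0,0],[0,0,0],[0,0,0],[0,0,0],[0,0,0],[0,0,0],[0,0,0],[0,0,0]], angular=[[0,0,-7.1],[0,0,-7.1],[0,0,-7.1],[0,0,-7.1],[0,0,-7.1],[0,0,-7.1],[0,0,-7.1],[0,0,-7.1],[0,0,-7.1],[0,0,-7.1],[0,0,-7.1],[0,0,-7.1]])

```text
time: 2.1
position: [396.5, -201.1, 196.4]
eef_rot: [-3.124, -0.245, 0.017]
ft_force: [0.5, 0.2, -0.2]
width: 0.7
```

```bash
cat >> h.py <<'E'
CY=-1.3626; C0=np.array([479.7,-150.5,0])
def go(target,n,lean=0,yaw=None):
    """rows to reach world target with lean (deg) about tool x; prints tool-frame increments"""
    s,Rm=st(); yaw=CY if yaw is None else yaw
    cx=np.array([np.cos(yaw),np.sin(yaw),0]); cy=np.array([-np.sin(yaw),np.cos(yaw),0])
    T=np.c_[cy,cx,[0,0,-1]]@R.from_euler("x",lean,degrees=True).as_matrix()
    a=R.from_matrix(Rm.T@T).as_rotvec(degrees=True); dl=np.array(target)-s["position"]
    print("total ang",np.round(a,1),"slide(tool now)",np.round(Rm.T@dl,1),"slide(tool at target att)",np.round(T.T@dl,1))
def case(x,y,z,yaw=None,c=None):
    yaw=CY if yaw is None else yaw; c=C0 if c is None else c
    return c+[np.cos(yaw)*x-np.sin(yaw)*y,np.sin(yaw)*x+np.cos(yaw)*y,z]
E
python3 - <<'E'
from h import *
go(case(-60,0,200),4)
E
```

```text
t 2.1 pos [ 396.5 -201.1  196.4] w 0.6758965192214902 F [ 0.5  0.2 -0.2]
[[ 0.988  0.156 -0.011]
 [ 0.156 -0.988  0.007]
 [-0.01  -0.008 -1.   ]]
total ang [-0.5  0.6 -3. ] slide(tool now) [ 86.9 -97.   -3.7] slide(tool at target att) [ 91.9 -92.3  -3.6]
```

Call:
carry_out(slide=[[0.022,-0.024,-0.002],[0.022,-0.024,-0.001],[0.022,-0.024,0],[0.022,-0.024,0],[0,0,0],[0,0,0]], angular=[[0,0,-3],[0,0,0],[0,0,0],[0,0,0],[0,0,0],[0,0,0]])

```text
time: 2.6
position: [464.3, -88.2, 197.5]
eef_rot: [-3.115, -0.326, 0.022]
ft_force: [0.7, -0.2, -0.1]
width: 0.4
```

Run:
```python
from h import *
st(); c=cal("wrist"); p,d=save("wrist","w0"); np.savez("pics/w0cal.npz",*c)
print(c[2],np.round(c[3],3))
```

```text
t 2.6 pos [464.3 -88.2 197.5] w 0.3843717373695854 F [ 0.7 -0.2 -0.1]
[[ 0.978  0.207 -0.015]
 [ 0.207 -0.978  0.008]
 [-0.013 -0.011 -1.   ]]
[452.14013509 -20.48727807 377.19913293] [[ 0.978  0.204  0.037]
 [ 0.207 -0.95  -0.234]
 [-0.012  0.237 -0.971]]
```

View pics/w0.png

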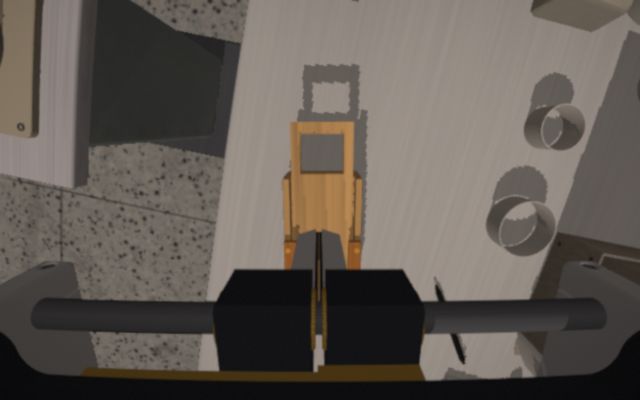

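The wrist view shows the tongue corners at (291,122) and (353,122), the hole from (300,134) to (343,172), and the fingertips at about (318,235). I'll check these against the fit.

Run:
```python
from h import *
z=np.load("pics/w0cal.npz"); c=tuple(z[k] for k in z.files); d=np.load("pics/w0.npy")
uv=[(291,122),(354,122),(300,134),(343,134),(300,171),(343,171),(322,128),(322,190)]
P=px("wrist",uv,z=59,c=c); print(np.round(P,1))
Q=px("wrist",uv[-2:],d=d,c=c); print(np.round(Q,1))
cx=np.array([np.cos(CY),np.sin(CY)]);cy=np.array([-cx[1],cx[0]])
print(np.round(np.c_[(P-C0)[:,:2]@cx,(P-C0)[:,:2]@cy],1))
a=px("wrist",[(318,235)],z=197.5,c=c);print(a)
```

```text
[[420.3 -21.1  59. ]
 [482.   -8.1  59. ]
 [431.5 -30.8  59. ]
 [473.8 -21.9  59. ]
 [438.7 -67.7  59. ]
 [482.2 -58.4  59. ]
 [451.9 -20.5  59. ]
 [465.2 -82.5  59. ]]
[[451.9 -20.5  59.3]
 [465.2 -82.5  59.2]]
[[-1.388e+02 -3.130e+01]
 [-1.389e+02  3.160e+01]
 [-1.270e+02 -2.250e+01]
 [-1.271e+02  2.090e+01]
 [-8.950e+01 -2.300e+01]
 [-8.960e+01  2.150e+01]
 [-1.329e+02 -3.000e-01]
 [-6.950e+01 -1.000e-01]]
[[463.0225199  -83.56965179 197.5       ]]
```

Call:
carry_out(slide=[[0,0,0],[0,0,0],[0,0,0],[0,0,0],[0,0,0],[0,0,0],[0,0,0]], angular=[[7,0,0],[7,0,0],[7,0,0],[7,0,0],[7,0,0],[0,0,0],[0,0,0]])

```text
time: 3.23
position: [463.3, -87.8, 197.5]
eef_rot: [-2.486, -0.263, 0.097]
ft_force: [-0.2, 1.3, 0.7]
width: 0.9
```

Run:
```python
from h import *
go(case(-84,-0.5,90),4,lean=35); print(np.round(env.observe()["joint_positions"],2))
```

```text
t 3.23 pos [463.3 -87.8 197.5] w 0.8698453881863889 F [-0.2  1.3  0.7]
[[ 0.977  0.165 -0.132]
 [ 0.211 -0.782  0.586]
 [-0.007 -0.601 -0.799]]
total ang [-1.9  0.5 -0. ] slide(tool now) [ 3.4 49.2 97.5] slide(tool at target att) [ 2.6 45.9 99.1]
[ 0.88  0.73 -0.63  1.74 -0.16  1.14  0.6 ]
```

Call:
carry_out(slide=[[0.001,0.012,0.024],[0.001,0.012,0.024],[0.001,0.012,0.024],[0.0005,0.012,0.024],[0,0,0],[0,0,0]], angular=[[-1,0.5,0],[0,0,0],[0,0,0],[0,0,0],[0,0,0],[0,0,0]])

```text
time: 3.73
position: [462.2, -69.7, 93.6]
eef_rot: [-2.526, -0.272, 0.076]
ft_force: [-0.3, -0.3, 0.2]
width: 0.4
```

Run:
```python
from h import *
go(case(-118,-0.5,41),4,lean=35)
```

```text
t 3.73 pos [462.2 -69.7  93.6] w 0.43670087266456864 F [-0.3 -0.3  0.2]
[[ 0.977  0.177 -0.115]
 [ 0.211 -0.805  0.555]
 [ 0.006 -0.567 -0.824]]
total ang [ 0.5 -0.1  0.4] slide(tool now) [-0.2  0.7 63.3] slide(tool at target att) [-0.   1.3 63.3]
```

Call:
carry_out(slide=[[0,0,0.011],[0,0,0.011],[0,0,0.011],[0,0,0.011],[0,0,0.011],[0,0,0.008],[0,0,0],[0,0,0]], angular=[[0,0,0],[0,0,0],[0,0,0],[0,0,0],[0,0,0],[0,0,0],[0,0,0],[0,0,0]])

```text
time: 4.4
position: [461.9, -34.4, 55.5]
eef_rot: [-2.548, -0.292, 0.054]
ft_force: [-0.4, 0.9, -0.2]
width: 0.5
```

Run:
```python
from h import *
go(case(-126,-0.5,40),4,lean=35)
```

```text
t 4.4 pos [461.9 -34.4  55.5] w 0.5133972312847963 F [-0.4  0.9 -0.2]
[[ 0.975  0.196 -0.1  ]
 [ 0.219 -0.815  0.537]
 [ 0.024 -0.546 -0.838]]
total ang [ 1.9 -0.7  1.4] slide(tool now) [-7.3  1.  17.7] slide(tool at target att) [-7.   1.7 17.7]
```

Call:
carry_out(slide=[[-0.004,0,0],[-0.004,0.001,0.002],[-0.001,0.001,0.005],[0,0.001,0.005],[0,0,0]], angular=[[1,-0.5,1],[1,0,0.5],[0,0,0],[0,0,0],[0,0,0]])

```text
time: 4.82
position: [453.4, -34.4, 45.2]
eef_rot: [-2.519, -0.254, 0.076]
ft_force: [0.2, 0.9, -0.2]
width: 0.2
```

Run:
```python
from h import *
go(case(-126,-0.5,40),4,lean=35)
```

```text
t 4.82 pos [453.4 -34.4  45.2] w 0.173834258197961 F [ 0.2  0.9 -0.2]
[[ 0.98   0.164 -0.111]
 [ 0.198 -0.802  0.563]
 [ 0.003 -0.574 -0.819]]
total ang [-0.  -0.4 -0.3] slide(tool now) [ 1.2 -2.8  8.3] slide(tool at target att) [ 1.3 -2.8  8.3]
```

Call:
carry_out(slide=[[0.001,0,0.005],[0,0,0.005],[0,-0.002,0.001],[0,-0.002,0.001],[0,-0.002,0.001],[0,0,0]], angular=[[0,0,0],[0,0,0],[0,0,0],[0,0,0],[0,0,0],[0,0,0]])

```text
time: 5.32
position: [452.1, -22.3, 35.6]
eef_rot: [-2.521, -0.252, 0.075]
ft_force: [0.7, -1.7, -0.8]
width: 0.3
```

```bash
cat >> h.py <<'E'
def cc():
    s=env.observe(); v=np.array(s["position"])-C0; cx=np.array([np.cos(CY),np.sin(CY),0]);cy=np.array([-cx[1],cx[0],0])
    f=np.array(s["ft_force"]); print("case-frame TCP",np.round([v@cx,v@cy,v[2]],1),"F",np.round([f@cx,f@cy,f[2]],1))
E
python3 - <<'E'
from h import *
go(case(-126,-0.5,40),4,lean=35); cc()
E
```

```text
t 5.32 pos [452.1 -22.3  35.6] w 0.29568492328510565 F [ 0.7 -1.7 -0.8]
[[ 0.98   0.163 -0.11 ]
 [ 0.197 -0.803  0.562]
 [ 0.003 -0.573 -0.82 ]]
total ang [ 0.1 -0.5 -0.4] slide(tool now) [ 0.1  1.7 -6.5] slide(tool at target att) [ 0.   1.7 -6.5]
case-frame TCP [-131.1   -0.5   35.6] F [ 1.8  0.4 -0.8]
```

Call:
carry_out(slide=[[0,-0.0015,-0.0025],[0,-0.0015,-0.0025],[0,-0.0015,-0.0025],[0,-0.0015,-0.0025],[0,0,0]], angular=[[0,0,0],[0,0,0],[0,0,0],[0,0,0],[0,0,0]])

```text
time: 5.73
position: [452.3, -22.4, 49.2]
eef_rot: [-2.52, -0.253, 0.075]
ft_force: [-1.0, -0.5, -1.3]
width: 0.5
```

Run:
```python
from h import *
st();cc()
c=cal("wrist"); p,d=save("wrist","w1"); np.savez("pics/w1cal.npz",*c)
```

```text
t 5.73 pos [452.3 -22.4  49.2] w 0.5210463801394677 F [-1.  -0.5 -1.3]
[[ 0.98   0.164 -0.111]
 [ 0.198 -0.803  0.562]
 [ 0.003 -0.573 -0.82 ]]
case-frame TCP [-131.    -0.3   49.2] F [ 0.3 -1.1 -1.3]
```

View pics/w1.png

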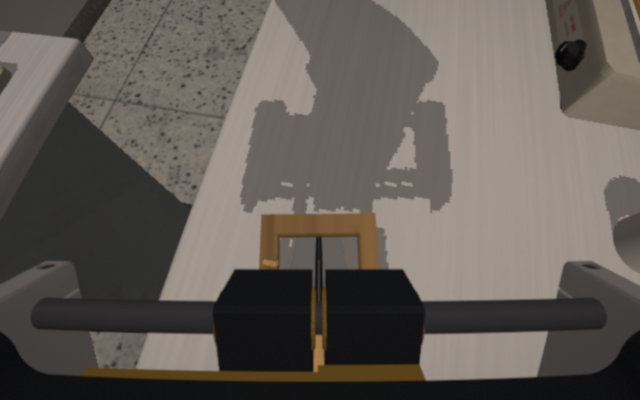

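The wrist view shows the outer bar at rows 213–235 (columns 261–376), with the fingertips hooked behind it. I'll read the bar height from the depth.

Run:
```python
from h import *
z=np.load("pics/w1cal.npz"); c=tuple(z[k] for k in z.files); d=np.load("pics/w1.npy")
uv=[(u,v) for v in (216,221,228) for u in (280,340)]+[(268,245),(369,245)]
P=px("wrist",uv,d=d,c=c)
cx=np.array([np.cos(CY),np.sin(CY)]);cy=np.array([-cx[1],cx[0]])
print(np.round(np.c_[(P-C0)[:,:2]@cx,(P-C0)[:,:2]@cy,P[:,2]],1))
E=px("wrist",[(320,213.5),(320,236)],z=P[2,2],c=c); print(np.round((E-C0)[:,:2]@cx,1))
```

```text
[[-140.2  -21.8   73.1]
 [-140.    11.7   72.9]
 [-137.3  -21.7   72.9]
 [-137.1   11.6   72.6]
 [-133.5  -21.7   71.9]
 [-133.1   11.5   72.5]
 [-124.1  -28.    71.5]
 [-123.6   27.    71.7]]
[-141.5 -128.6]
```

Call:
carry_out(slide=[[0,-0.0025,0.0016],[0,-0.0025,0.0016],[0,-0.0025,0.0016],[0,-0.0025,0.0016],[0,-0.0025,0.0016],[0,-0.0025,0.0016],[0,-0.0025,0.0016],[0,-0.0025,0.0016]], angular=[[0,0,0],[0,0,0],[0,0,0],[0,0,0],[0,0,0],[0,0,0],[0,0,0],[0,0,0]])

```text
time: 6.45
position: [446.6, 3.5, 50.0]
eef_rot: [-2.519, -0.253, 0.076]
ft_force: [0.6, -0.1, -0.3]
width: 0.1
```

```bash
cat >> h.py <<'E'
def bar(f,uv):
    c=cal("wrist"); p,d=save("wrist",f); np.savez(f"pics/{f}cal.npz",*c)
    P=px("wrist",uv,d=d,c=c); cx=np.array([np.cos(CY),np.sin(CY)]);cy=np.array([-cx[1],cx[0]])
    print(np.round(np.c_[(P-C0)[:,:2]@cx,(P-C0)[:,:2]@cy,P[:,2]],1)); return c,p,d
E
python3 - <<'E'
from h import *
st();cc()
bar("w2",[(280,v) for v in range(204,236,3)]+[(268,245),(369,245)])
E
```

```text
t 6.45 pos [446.6   3.5  50. ] w 0.1168162856662424 F [ 0.6 -0.1 -0.3]
[[ 0.98   0.164 -0.111]
 [ 0.198 -0.802  0.563]
 [ 0.003 -0.574 -0.819]]
case-frame TCP [-157.6   -0.5   50. ] F [ 0.3  0.5 -0.3]
[[-2.017e+02 -3.150e+01 -2.000e-01]
 [-1.991e+02 -3.140e+01 -3.000e-01]
 [-1.965e+02 -3.130e+01 -1.000e-01]
 [-1.940e+02 -3.130e+01 -6.000e-01]
 [-1.668e+02 -2.200e+01  7.380e+01]
 [-1.651e+02 -2.190e+01  7.340e+01]
 [-1.635e+02 -2.190e+01  7.310e+01]
 [-1.618e+02 -2.190e+01  7.280e+01]
 [-1.601e+02 -2.180e+01  7.300e+01]
 [-1.585e+02 -2.180e+01  7.240e+01]
 [-1.567e+02 -2.180e+01  7.260e+01]
 [-1.507e+02 -2.810e+01  7.240e+01]
 [-1.502e+02  2.690e+01  7.260e+01]]
```

Call:
carry_out(slide=[[0,-0.0025,0.0016],[0,-0.0025,0.0016],[0,-0.0025,0.0016],[0,-0.0025,0.0016],[0,-0.0025,0.0016],[0,0.0015,0.0025],[0,0.0015,0.0025],[0,0.0015,0.0025],[0,0.0015,0.0025],[0,0.0015,0.0025],[0,0,0]], angular=[[0,0,0],[0,0,0],[0,0,0],[0,0,0],[0,0,0],[0,0,0],[0,0,0],[0,0,0],[0,0,0],[0,0,0],[0,0,0]])

```text
time: 7.42
position: [442.8, 21.7, 34.8]
eef_rot: [-2.519, -0.254, 0.077]
ft_force: [0.3, 0.8, -0.1]
width: 0.1
```

Run:
```python
from h import *
st();cc()
bar("w3",[(280,v) for v in range(204,236,4)]+[(268,245),(369,245)])
```

```text
t 7.42 pos [442.8  21.7  34.8] w 0.08182179325093357 F [ 0.3  0.8 -0.1]
[[ 0.98   0.164 -0.112]
 [ 0.199 -0.802  0.563]
 [ 0.002 -0.574 -0.819]]
case-frame TCP [-176.1   -0.5   34.8] F [-0.8  0.5 -0.1]
[[-214.6  -29.7   -0.5]
 [-211.4  -29.6   -0.7]
 [-187.5  -22.    58.8]
 [-185.3  -22.    58.5]
 [-182.8  -21.9   58.8]
 [-180.5  -21.8   59. ]
 [-178.5  -21.8   58. ]
 [-176.6  -21.9   56.6]
 [-168.8  -27.9   58.6]
 [-168.3   26.5   59.1]]
```

Call:
carry_out(slide=[[0,0.003,-0.002],[0,0.003,-0.002],[0,0,-0.012],[0,0,-0.012],[0,0,-0.012],[0,0,-0.02],[0,0,-0.025],[0,0,-0.025],[0,0,0]], angular=[[0,0,0],[0,0,0],[0,0,0],[0,0,0],[0,0,0],[0,0,0],[0,0,0],[0,0,0],[0,0,0]])

```text
time: 8.22
position: [456.2, -49.9, 124.9]
eef_rot: [-2.517, -0.253, 0.08]
ft_force: [1.1, -0.9, -0.3]
width: 0.3
```

Call:
carry_out(slide=[[0,0,0],[0,0,0],[0,0,0],[0,0,0],[0,0,0],[0,0,0]], angular=[[-7,0,0],[-7,0,0],[-7,0,0],[-7,0,0],[-7,0,0],[0,0,0]], jaw=0)

```text
time: 8.72
position: [457.9, -51.0, 120.3]
eef_rot: [-3.116, -0.304, -0.002]
ft_force: [-0.6, 1.4, 0.0]
width: 37.5
```

Run:
```python
from h import *
cc(); go(case(-104,0,120),4); save("top","top1")
c=cal("wrist"); p,d=save("wrist","w4"); np.savez("pics/w4cal.npz",*c)
a=cv2.imread("pics/top1.png")[190:270,280:440]
cv2.imwrite("pics/v5.png",np.vstack([cv2.resize(cv2.imread("pics/w4.png"),(560,350)),cv2.resize(cv2.convertScaleAbs(a,alpha=1.5),(560,280),interpolation=cv2.INTER_CUBIC)]))
```

```text
case-frame TCP [-101.8   -0.8  120.3] F [-1.5 -0.3  0. ]
t 8.72 pos [457.9 -51.  120.3] w 37.48540069967662 F [-0.6  1.4  0. ]
[[ 0.981  0.193  0.   ]
 [ 0.193 -0.981  0.011]
 [ 0.003 -0.011 -1.   ]]
total ang [-0.6 -0.2 -0.8] slide(tool now) [ 0.7 -2.2  0.3] slide(tool at target att) [ 0.8 -2.2  0.3]
```

View pics/v5.png

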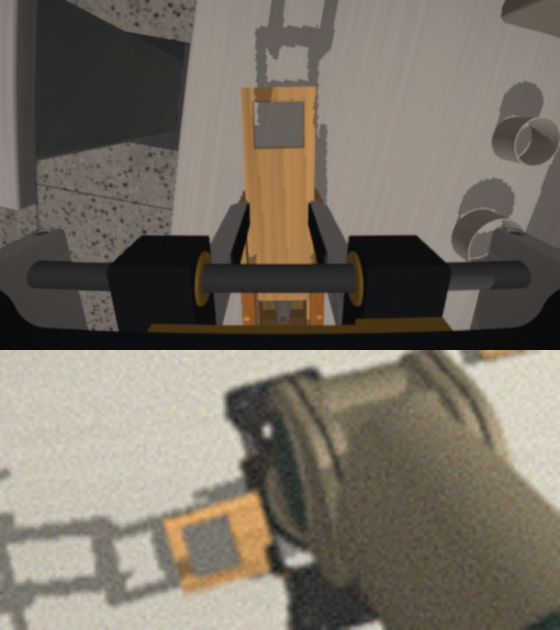

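The wrist view (top) shows the lid level, with tongue corners at about (275,100) and (360,100) in full-size pixels and the hole from (290,115) to (347,168). The jaws straddle the board. The top view (bottom) confirms the tongue is further out.

Run:
```python
from h import *
z=np.load("pics/w4cal.npz"); c=tuple(z[k] for k in z.files); d=np.load("pics/w4.npy")
uv=[(275.5,100.5),(360,100),(290,115),(347,115),(290,168),(347,168),(281,235),(318,130*1.0),(318,190),(318,240)]
P=px("wrist",uv,z=59.2,c=c)
cx=np.array([np.cos(CY),np.sin(CY)]);cy=np.array([-cx[1],cx[0]])
print(np.round(np.c_[(P-C0)[:,:2]@cx,(P-C0)[:,:2]@cy],1))
print(np.round(px("wrist",uv[-2:],d=d,c=c)[:,2],1))
```

```text
[[-188.5  -31.7]
 [-187.7   31.3]
 [-177.8  -21.3]
 [-177.    21.6]
 [-137.8  -22.8]
 [-137.    21.7]
 [ -82.8  -32.5]
 [-166.4   -0.4]
 [-119.9   -1.3]
 [ -77.9   -2.1]]
[58.4 59.1]
```

Call:
carry_out(slide=[[0,0,0],[0,0,0],[0,0,0],[0.001,0.001,0],[0,0,0.016],[0,0,0.016],[0,0,0.016],[0,0,0]], angular=[[-0.6,0,-0.8],[0,0,0],[0,0,0],[0,0,0],[0,0,0],[0,0,0],[0,0,0],[0,0,0]], jaw=0)

```text
time: 9.48
position: [458.9, -71.1, 67.9]
eef_rot: [-3.123, -0.267, 0.001]
ft_force: [-0.6, -0.5, 0.1]
width: 93.9
```

Run:
```python
from h import *
cc(); go(case(-100,-0.5,47.5),4)
```

```text
case-frame TCP [-81.9  -4.   67.9] F [ 0.3 -0.7  0.1]
t 9.48 pos [458.9 -71.1  67.9] w 93.87485204143474 F [-0.6 -0.5  0.1]
[[ 0.985  0.17  -0.001]
 [ 0.17  -0.985  0.007]
 [-0.    -0.007 -1.   ]]
total ang [-0.4 -0.  -2.2] slide(tool now) [  2.8 -18.   20.5] slide(tool at target att) [  3.5 -18.1  20.4]
```

Call:
carry_out(slide=[[0.001,-0.007,0],[0.001,-0.007,0],[0.001,-0.004,0],[0,0,0],[0,0,0]], angular=[[0,0,-1.2],[0,0,-1],[0,0,0],[0,0,0],[0,0,0]])

```text
time: 9.9
position: [459.1, -53.9, 69.2]
eef_rot: [-3.117, -0.323, -0.0]
ft_force: [-0.5, 0.3, -0.7]
width: 94.3
```

Run:
```python
from h import *
cc(); go(case(-100,-0.5,47.5),4)
```

```text
case-frame TCP [-98.7  -0.2  69.2] F [-0.4 -0.4 -0.7]
t 9.9 pos [459.1 -53.9  69.2] w 94.33279189538911 F [-0.5  0.3 -0.7]
[[ 0.979  0.205 -0.001]
 [ 0.205 -0.979  0.008]
 [ 0.001 -0.008 -1.   ]]
total ang [-0.5 -0.1 -0.1] slide(tool now) [-0.3 -1.1 21.7] slide(tool at target att) [-0.3 -1.3 21.7]
```

Call:
carry_out(slide=[[0,-0.001,0.005],[0,-0.001,0.005],[0,0,0.005],[0,0,0.005],[0,0,0],[0,0,0]], angular=[[-0.5,0,0],[0,0,0],[0,0,0],[0,0,0],[0,0,0],[0,0,0]])

```text
time: 10.4
position: [459.6, -51.3, 48.2]
eef_rot: [3.122, 0.325, 0.006]
ft_force: [-0.0, 0.2, 0.3]
width: 93.9
```

Run:
```python
from h import *
cc(); go(case(-100,-0.5,47.5),4)
```

```text
case-frame TCP [-101.2    0.9   48.2] F [-0.2  0.   0.3]
t 10.4 pos [459.6 -51.3  48.2] w 93.89125573144177 F [-0.   0.2  0.3]
[[ 0.979  0.206  0.004]
 [ 0.206 -0.979 -0.002]
 [ 0.003  0.003 -1.   ]]
total ang [ 0.1 -0.2 -0. ] slide(tool now) [-1.4  1.2  0.7] slide(tool at target att) [-1.4  1.2  0.7]
```

Aligned. Shift x by −1 mm, then close.

Call:
carry_out(slide=[[-0.001,0,0],[0,0,0],[0,0,0],[0,0,0],[0,0,0],[0,0,0],[0,0,0],[0,0,0],[0,0,0],[0,0,0],[0,0,0],[0,0,0]], angular=[[0,0,0],[0,0,0],[0,0,0],[0,0,0],[0,0,0],[0,0,0],[0,0,0],[0,0,0],[0,0,0],[0,0,0],[0,0,0],[0,0,0]], jaw=255, newtons=30)

```text
time: 11.4
position: [458.4, -51.9, 48.2]
eef_rot: [3.123, 0.324, 0.005]
ft_force: [1.5, -0.2, -0.4]
width: 63.4
```

Run:
```python
from h import *
st();cc()
```

```text
t 11.4 pos [458.4 -51.9  48.2] w 63.41323544364327 F [ 1.5 -0.2 -0.4]
[[ 0.979  0.205  0.004]
 [ 0.205 -0.979 -0.002]
 [ 0.003  0.002 -1.   ]]
case-frame TCP [-100.9   -0.5   48.2] F [ 0.5  1.4 -0.4]
```

Call:
carry_out(slide=[[0,0,-0.002],[0,-0.005,0],[0,-0.005,0],[0,-0.005,0],[0,-0.005,0],[0,-0.005,0],[0,-0.005,0],[0,0,0]], angular=[[0,0,0],[0,0,0],[0,0,0],[0,0,0],[0,0,0],[0,0,0],[0,0,0],[0,0,0]])

```text
time: 12.07
position: [451.2, -18.6, 50.3]
eef_rot: [3.123, 0.326, 0.005]
ft_force: [-0.5, -0.3, -0.8]
width: 63.3
```

Run:
```python
from h import *
st();cc()
```

```text
t 12.07 pos [451.2 -18.6  50.3] w 63.28035128082751 F [-0.5 -0.3 -0.8]
[[ 0.979  0.206  0.003]
 [ 0.206 -0.979 -0.001]
 [ 0.003  0.002 -1.   ]]
case-frame TCP [-134.9   -0.6   50.3] F [ 0.2 -0.5 -0.8]
```

Call:
carry_out(slide=[[0,-0.006,0],[0,-0.006,0],[0,-0.006,0],[0,-0.006,0],[0,-0.006,0],[0,-0.006,0],[0,0,0]], angular=[[0,0,0],[0,0,0],[0,0,0],[0,0,0],[0,0,0],[0,0,0],[0,0,0]])

```text
time: 12.65
position: [443.0, 21.0, 50.2]
eef_rot: [3.123, 0.327, 0.005]
ft_force: [0.1, -0.1, -0.9]
width: 63.7
```

Run:
```python
from h import *
st();cc(); save("top","top2"); save("scene","scene2")
c=cal("wrist"); p,d=save("wrist","w5"); np.savez("pics/w5cal.npz",*c)
a=cv2.imread("pics/scene2.png")[130:270,290:450]; b=cv2.imread("pics/w5.png")
cv2.imwrite("pics/v6.png",np.hstack([cv2.resize(b,(448,280)),cv2.resize(cv2.convertScaleAbs(a,alpha=1.3),(320,280),interpolation=cv2.INTER_CUBIC)]))
```

```text
t 12.65 pos [443.   21.   50.2] w 63.733239301648815 F [ 0.1 -0.1 -0.9]
[[ 0.978  0.207  0.003]
 [ 0.207 -0.978 -0.001]
 [ 0.003  0.001 -1.   ]]
case-frame TCP [-175.4   -0.5   50.2] F [ 0.1  0.1 -0.9]
```

View pics/v6.png

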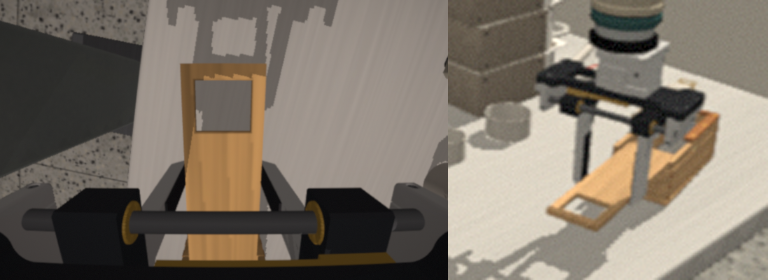

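The views show the lid gripped level near the fingertips, 122 mm out and still in the mouth, with the full weight carried (−0.9 N). I'll pull the rest of the way out.

Call:
carry_out(slide=[[0,-0.007,0],[0,-0.007,0],[0,-0.007,0],[0,-0.007,0],[0,-0.007,0],[0,-0.007,0],[0,-0.007,0],[0,-0.007,0],[0,-0.007,0],[0,-0.007,0],[0,-0.006,0],[0,0,0]], angular=[[0,0,0],[0,0,0],[0,0,0],[0,0,0],[0,0,0],[0,0,0],[0,0,0],[0,0,0],[0,0,0],[0,0,0],[0,0,0],[0,0,0]])

```text
time: 13.8
position: [426.2, 101.9, 50.0]
eef_rot: [3.123, 0.323, 0.006]
ft_force: [0.1, 0.6, -2.0]
width: 63.2
```

Run:
```python
from h import *
st();cc(); d=np.load("pics/w5.npy"); z=np.load("pics/w5cal.npz"); c=tuple(z[k] for k in z.files)
uv=[(318,105),(300,200),(330,240),(330,270),(318,345)]
print(np.round(px("wrist",uv,d=d,c=c),1))
bar("w6",uv)
```

```text
t 13.8 pos [426.2 101.9  50. ] w 63.236285529452125 F [ 0.1  0.6 -2. ]
[[ 0.979  0.205  0.004]
 [ 0.205 -0.979 -0.001]
 [ 0.003  0.002 -1.   ]]
case-frame TCP [-2.58e+02 -2.00e-01  5.00e+01] F [-0.6  0.2 -2. ]
[[426.3  98.6  61. ]
 [426.9  46.6  60.9]
 [448.5  26.7  60.9]
 [452.7   7.9  60.5]
 [456.6 -45.7  60.7]]
[[-3.386e+02 -3.000e-01  6.090e+01]
 [-2.876e+02 -1.050e+01  6.060e+01]
 [-2.633e+02  6.500e+00  5.970e+01]
 [-2.445e+02  6.600e+00  6.050e+01]
 [-1.909e+02 -7.000e-01  6.020e+01]]
```

Call:
carry_out(slide=[[0,0,0.005],[0,0,0.005],[0,0,0.005],[0,0,0.005],[0,0,0.005],[0,0,0.005],[0,0,0.002],[0,0,0]], angular=[[0,0,0],[0,0,0],[0,0,0],[0,0,0],[0,0,0],[0,0,0],[0,0,0],[0,0,0]])

```text
time: 14.52
position: [426.2, 98.6, 13.3]
eef_rot: [3.122, 0.315, 0.002]
ft_force: [-0.6, -0.2, -1.0]
width: 63.4
```

Run:
```python
from h import *
st();cc();bar("w7",[(318,105),(300,200),(330,240),(330,270),(318,345)])
```

```text
t 14.52 pos [426.2  98.6  13.3] w 63.399392474766806 F [-0.6 -0.2 -1. ]
[[ 0.98   0.2    0.002]
 [ 0.2   -0.98  -0.003]
 [ 0.001  0.004 -1.   ]]
case-frame TCP [-254.7   -0.9   13.3] F [ 0.  -0.6 -1. ]
[[-335.3   -0.6   24.5]
 [-284.6  -11.    24.7]
 [-260.5    5.8   24.2]
 [-241.2    5.9   23.9]
 [-188.1   -1.7   24.1]]
```

Call:
carry_out(slide=[[0,0,0.002],[0,0,0.002],[0,0,0.002],[0,0,0.0015],[0,0,0],[0,0,0]], angular=[[1,0,0],[1,0,0],[0.8,0,0],[0,0,0],[0,0,0],[0,0,0]])

```text
time: 15.07
position: [426.0, 97.4, 4.7]
eef_rot: [-3.08, -0.306, 0.008]
ft_force: [-0.2, -0.2, -1.4]
width: 63.5
```

Run:
```python
from h import *
st();cc();bar("w8",[(318,105),(300,200),(330,240),(330,270),(318,345)])
```

```text
t 15.07 pos [426.   97.4   4.7] w 63.54259224329428 F [-0.2 -0.2 -1.4]
[[ 0.98   0.197 -0.01 ]
 [ 0.197 -0.979  0.046]
 [-0.    -0.047 -0.999]]
case-frame TCP [-253.6   -1.3    4.7] F [ 0.1 -0.3 -1.4]
[[-333.6   -0.7   19.3]
 [-282.8  -11.4   17. ]
 [-258.6    5.4   15.4]
 [-239.5    5.4   14.5]
 [-186.2   -2.3   11.7]]
```

Call:
carry_out(slide=[[0,0,0.001],[0,0,0.001],[0,0,0],[0,0,0]], angular=[[0,0,0],[0,0,0],[0,0,0],[0,0,0]])

```text
time: 15.45
position: [426.2, 97.9, 2.8]
eef_rot: [-3.08, -0.308, 0.007]
ft_force: [1.1, -0.3, -1.0]
width: 63.9
```

Run:
```python
from h import *
st();cc();bar("w9",[(318,105),(300,200),(330,240),(330,270),(318,345)])
```

```text
t 15.45 pos [426.2  97.9   2.8] w 63.91934368293303 F [ 1.1 -0.3 -1. ]
[[ 0.98   0.198 -0.009]
 [ 0.198 -0.979  0.045]
 [ 0.    -0.046 -0.999]]
case-frame TCP [-254.1   -1.     2.8] F [ 0.5  1.  -1. ]
[[-334.2   -0.5   17.2]
 [-283.3  -11.1   15.2]
 [-259.1    5.7   13.5]
 [-240.2    5.8   12.9]
 [-186.7   -1.9    9.8]]
```

Call:
carry_out(slide=[[0,0,0],[0,0,0],[0,0,0],[0,0,0],[0,0,0],[0,0,0],[0,0,0],[0,0,0]], angular=[[0,0,0],[0,0,0],[0,0,0],[0,0,0],[0,0,0],[0,0,0],[0,0,0],[0,0,0]], jaw=0)

```text
time: 16.17
position: [426.7, 98.4, 3.3]
eef_rot: [-3.08, -0.309, 0.005]
ft_force: [0.2, -0.1, 1.0]
width: 94.0
```

Call:
carry_out(slide=[[0,0,-0.004],[0,0,-0.01],[0,0,-0.02],[0,0,-0.03],[0,0,-0.03],[0,0,-0.03],[0,0,-0.03],[0,0,0]], angular=[[0,0,0],[0,0,0],[0,0,0],[0,0,0],[0,0,0],[0,0,0],[0,0,0],[0,0,0]])

```text
time: 16.83
position: [425.1, 91.6, 163.8]
eef_rot: [-3.081, -0.315, 0.016]
ft_force: [0.6, 0.6, -0.0]
width: 93.9
```

Run:
```python
from h import *
st();cc(); save("top","top3"); save("scene","scene3")
c=cal("wrist"); p,d=save("wrist","w10"); np.savez("pics/w10cal.npz",*c)
a=cv2.imread("pics/scene3.png")[130:310,220:450]; b=cv2.imread("pics/top3.png")[140:280,200:440]
cv2.imwrite("pics/v7.png",np.hstack([cv2.resize(cv2.convertScaleAbs(x,alpha=1.4),(w,340),interpolation=cv2.INTER_CUBIC) for x,w in((a,434),(b,360))]) if 0 else np.hstack([cv2.resize(cv2.convertScaleAbs(a,alpha=1.3),(320,250)),cv2.resize(cv2.convertScaleAbs(b,alpha=1.4),(429,250))]))
```

```text
t 16.83 pos [425.1  91.6 163.8] w 93.94577447894105 F [ 0.6  0.6 -0. ]
[[ 0.979  0.202 -0.015]
 [ 0.203 -0.978  0.043]
 [-0.006 -0.045 -0.999]]
case-frame TCP [-248.1   -3.4  163.8] F [-0.5  0.7 -0. ]
```

View pics/v7.png

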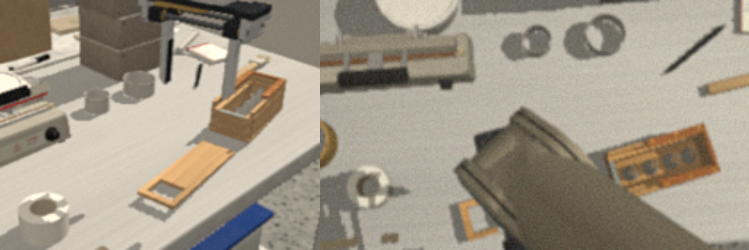

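The lid lies flat with the hand hole outward, with a gap to the open case. The case's back corners in the top view are where they were, and the cutters and roll look untouched. I'll do a last numeric check, then hand in.

Run:
```python
from h import *
z=np.load("pics/w10cal.npz"); c=tuple(z[k] for k in z.files); d=np.load("pics/w10.npy")
s=np.load("pics/scene3.npy"); f=lambda L:[(220+x*230/320,130+y*180/250) for x,y in L]
P=px("scene",f([(195,170),(180,178),(205,163)]),d=s); print(np.round(P,1))
n=[]
for v in range(60,330,4):
    for u in range(285,350,6):n.append((u,v))
Q=px("wrist",n,d=d,c=c); m=(Q[:,2]>5)&(Q[:,2]<25); Q=Q[m]
A=np.c_[Q[:,:2]-Q[:,:2].mean(0),np.ones(len(Q))]; co,*_=np.linalg.lstsq(A,Q[:,2],rcond=None)
cx=np.array([np.cos(CY),np.sin(CY)]); x=(Q-C0)[:,:2]@cx
print(len(Q),"tilt",np.hypot(*co[:2]),"mean z",co[2],"case x range",x.min(),x.max())
a=cv2.cvtColor(cv2.imread("pics/top0.png"),6).astype(int);b=cv2.cvtColor(cv2.imread("pics/top3.png"),6).astype(int)
for nm,(u,v) in dict(roll=(227,244),small=(321,163),big=(359,158),caseback=(415,225)).items():
    print(nm,np.abs(a-b)[v-14:v+14,u-14:u+14].mean().round(1))
```

```text
[[421.2  74.9  10.5]
 [420.6 112.7  12.5]
 [425.1  44.3   8.9]]
352 tilt 0.05061542150169436 mean z 11.790884294578058 case x range -341.0822850228035 -132.23628929026563
roll 16.0
small 7.0
big 6.8
caseback 14.2
```

```bash
python3 -c "
from h import *
print(env.sign_off())"
```

```text
the job is handed in; nothing more can be done
None
```

The lid is off the case and lying flat on the table, right way up, and the job is handed in. It took about 17 s of the 53 s allowed. `env.sign_off()` gives no verdict.

- **How it was done:** I hooked the closed fingers under the outer bar at about 35° lean and raised it 13.5 mm. I then pulled the catch strip over the lip to 48 mm out and let the lid down level. After that I gripped the lid across its width near its middle, slid it level out of the grooves, lowered it until it was about 1 mm from the table, and released it.
- **Lid:** the last depth check shows a tilt of 0.051 rad and a top surface about 12 mm high, so its centre is about 8 mm up, as expected. Its tail is about 49 mm clear of the case.
- **Forces:** I read no wrist force above about 2.5 N at any check, and nothing suggested the case was dragged.
- **Case:** its back corners in the final top view are within about 6 pixels of their first position. That is a rough reading from a small picture, about 16 mm against the 50 mm limit, and I took no finer measurement.
- **Cutters and roll:** the two cutters showed only image noise between the first and last pictures. The label roll's patch differed more (16 against 7), which I put down to the arm's shadow, because its pixel position matches in both the scene and top views.

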